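# Hang the amber filter paddle behind the gravity flap of its microscope peg

### The job

Take the amber filter paddle out of its grey block and hang it by its eye on the steel peg of the white stand. Slide it on from the peg's free end so that the eye lifts the red gravity flap and goes fully past it; the flap must then drop back down and lock the paddle on. Let go, leaving the paddle hanging still, and leave the green paddle, the dish and the bottle where they are.

Things in the scene. Friction and masses are not known exactly. Their poses are not given: they have to be found in the camera images.
- amber_grip (a point): Centre of the amber paddle's grip tab (10 mm thick along x, 24 mm wide, 44 mm tall), the point to grasp, 126 mm above the paddle's lower edge. Own x: the paddle's flat normal and the axis through its eye (front and back alike); y across its width; z up. The paddle starts upright in the 10 mm wide, 22 mm deep slot of a fixed grey block 50 x 72 x 30 mm; lift it straight up over 25 mm to free it
- amber_eye (a point): Centre of the round eye of the amber paddle, 79 mm above its lower edge and 47 mm below amber_grip. Hole diameter 34 mm, loop of 7 mm round bar, 48 mm over all. Axes as amber_grip
- stand: Fixed white base 110 x 120 x 16 mm, 26 mm steel column, 34 mm clamp block (top 172 mm up), steel peg. Origin on the table under the column axis. Own x: along the level peg, outward to its free end; y sideways; z up. Peg 10 mm thick, axis 160 mm above the table, from the clamp face (17 mm from the column axis) to a round tip at 115 mm. Base spans x -80 to 30 mm
- peg_tip (a point): The very end of the peg's free tip, on its axis (115 mm from the column axis, 160 mm up). Axes as the stand
- peg_seat (a point): Point on the peg's axis where the eye hangs well inside the flap, 48 mm from the column axis, 67 mm in from the tip. Hung there, the eye's centre is 12 mm below the peg axis. Axes as the stand
- flap (a joint): Angle of the red gravity flap: plate 14 mm wide, 32 long, 4 thick, hinged under the peg 30 mm in from its tip, 8 mm below its axis. 0: hanging straight down by its weight (30 g), blocked from swinging outward; grows to 1.45 rad inward and up. An eye pushed inward along the peg lifts it easily; it drops free once the eye is about 35 mm past the hinge
- green_eye (a point): Centre of the eye of the green filter paddle, the same shape as the amber one, loose in a like grey block; it is not to be moved
- dish: Loose shallow clear dish, 90 mm across, 16 mm high; origin under its centre; not to be moved
- wash_bottle: Loose upright closed bottle 68 mm across, 160 mm tall, with a blue band; origin under its centre; not to be moved
- amber: The amber filter paddle: loose, flat, about 90 g, 145 mm tall. Bottom: black square frame 54 x 54 x 8 mm with an amber disc; above it an upright aluminium loop (the eye); on top the amber grip tab, 101 to 145 mm up. Origin at the middle of its lower edge, which starts 8 mm above the table; axes as amber_grip

How it is judged:
By the outcome, as a careful person would: the job done as asked, in the order asked, and still so for the second after the job is handed in, with the robot touching nothing.
It also fails if it takes over 38 s, if anything falls off the work surface, if the arm or the gripper's body presses on something with over 40 N, if the wrist force passes 120 N, or if a joint passes its speed limit or range.

### The arm

A 6-joint arm with a two-finger parallel gripper is mounted at the origin on the work surface. World frame = base frame: x ahead of the robot, y to its left, z up, the work surface at z = 0. Lengths are in mm, angles in rad, forces in N, time in s.
With the tool pointing down it reaches from about 350 to 875 mm from the base axis. Payload 4.2 kg.
Tool frame: the origin (TCP) lies midway between the tips of the shut fingers; the grasp point (between the pads) lies 19 mm behind it; z points along the fingers, y is the direction in which the jaws open and shut (so a half turn about z gives the same grasp; the last joint's range is limited). The gripper opens to 85 mm and grips with 20 to 120 N. Pads are 22 mm wide; open, the fingers measure 114 mm over their backs; the gripper's body (76 mm by 85 mm) begins 54 mm behind the grasp point. The pads swing forward as they close: fully open they stand 13 mm farther back than shut.
Start: joints at [-1.051, 0.385, 0.008, 0, -1.194, -0.259], TCP at [161.175, -603.839, 231.312] pointing down, gripper open.
Joint ranges: [-3.14, 3.14], [-1.21, 2.06], [-1.07, 1.41], [-3.16, 2.05], [-2.99, -0.16], [-3.1, 3.1]. Speed limits (rad/s): [2.79, 2.79, 3.14, 3.14, 3.14, 3.14].

### API

Orientations are given as a unit quaternion [x, y, z, w].
In Python, from bench import readout, optics, workorder, nets gives the robot as it stands. The module is installed in compiled form; this text tells all that it offers.
- The arm moves only by the tool move_arm, never from a script. Its argument "steps" is a list of rows, each a list of 7 numbers: the opening, from -1 (shut) to 1 (fully open), so that 0 is half open, then the shift along the world's x, y, z in mm, then the turn, a rotation vector about the world's x, y, z in rad. In form: [[gripper, tx, ty, tz, wx, wy, wz], ...]. A call has 1 to 5 rows; each row is the pose to reach, as a shift and turn from the pose commanded when the call began; what a row does not reach only later rows make up. A row lasts 1/12 s, in which the tool goes at most 41.7 mm and 7.16 degrees, less where a joint would pass 70% of its speed; a pose out of reach is approached as far as the arm can. A call with a gripper value outside its range is refused whole. The fingers move at their own pace and stop on an object; the grip force is fixed at half the most. Time passes only in rows, so rows that repeat a pose let the fingers close. It gives the time, the measured TCP pose, the force and the opening at its end, in the units of the state.
- readout.read_state(): the state, without advancing time (a new reading comes with each control period).
- optics.get_image(name): name is "scene" or "top" or "wrist"; returns a dict with "frame" (400x640x3 uint8, blue, green, red), "fx", "fy", "cx", "cy" (pixels), "k1" (the pictures are not rectified: a ray, as slopes to the right and down, at radius r is drawn at 1 + k1 r^2 times it, then the intrinsics apply), "rvec" (rotation vector, rad) and "tvec" (3), from world to camera coordinates, as OpenCV has them. Camera axes: x right, y down, z forward; pixel columns grow to the right and rows downward; lengths in mm; the calibration is good to about 2 mm. A picture is of the moment at which its call begins. There is no depth.
- workorder.job_done(): hands the job in, once; it reports no verdict.
Trained networks look in a picture, given as the dict that the camera call returned (one of the last four; its "shot" number tells which), for a name from the list of things; names that differ only in an ending like _2 or _b are one class to them, and where a whole thing is asked for, a point or a joint stands for the part that bears it (a point fixed in the world has none). Each returns a list of dicts, best first, with "conf" (0 to 1); they miss things now and then, are a little off and sometimes report something else, mostly with a low value. They report only what shows in the picture. A call takes as long as a camera call.
- nets.silhouettes(name, picture): "region" (400x640 bool, what is visible of it) and "extent" ([left, top, right, bottom] in pixels, round what is visible of it).
- nets.tip_of(name, picture): "uv" ([column, row] in pixels: a listed point, or the origin of a listed thing).
The state is a dict: "clock": time; "joints": joint angles; "joint_vel": joint speeds; "joint_efforts": joint torques, N m; "position": TCP position; "ee_rot": TCP orientation; "contact_force": force on the tool from outside, world axes, zero at the start; "wrist_torque": the same for the moment, N m; "gripper_width": finger opening in mm.
Only numpy, scipy, OpenCV 4.12 (cv2) and the standard library are available. Lean on these libraries where they do the work, as an engineer would, in place of code of your own. Each camera call takes 0.05 s, during which the arm holds its last target.

## Working session

There is one attempt and no reset: what is moved stays moved. The work goes in short steps, Python scripts to look and compute and a tool call to move; the robot and the scene stay as the last step left them, time stands still between calls to the robot, and variables do not carry over. Pictures are saved under pics/ and viewed, and the job is handed in when it is done.

Besides the shell and the picture viewer there is one more tool, called after "Request:" by a JSON object that holds its "fn" and its "kwargs", one argument or row to a line. move_arm: Moves the arm, as the interface text tells. Its arguments: {"type":"object","properties":{"steps":{"type":"array","items":{"type":"array","items":{"type":"number"}}}},"required":["steps"]}

```bash
mkdir -p pics
cat > h.py <<'E'
import numpy as np, cv2, pickle
from scipy.spatial.transform import Rotation as R
from bench import readout, optics, nets
def snap(n,tag):
    p=optics.get_image(n); cv2.imwrite(f'pics/{tag}.png',p['frame']); pickle.dump(p,open(f'pics/{tag}.pkl','wb')); return p
def ray(p,uv):
    x=(uv[0]-p['cx'])/p['fx']; y=(uv[1]-p['cy'])/p['fy']
    u=np.array([x,y]); v=u.copy()
    for _ in range(20): v=u/(1+p['k1']*(v@v))
    M=cv2.Rodrigues(np.array(p['rvec'],float))[0]; t=np.array(p['tvec'],float).ravel()
    d=M.T@np.array([v[0],v[1],1]); return -M.T@t, d/np.linalg.norm(d)
def onz(p,uv,z):
    o,d=ray(p,uv); return o+d*(z-o[2])/d[2]
def tri(obs):
    A=np.zeros((3,3));b=np.zeros(3)
    for p,uv in obs:
        o,d=ray(p,uv);P=np.eye(3)-np.outer(d,d);A+=P;b+=P@o
    X=np.linalg.solve(A,b); 
    return X,[np.linalg.norm((np.eye(3)-np.outer(ray(p,uv)[1],ray(p,uv)[1]))@(X-ray(p,uv)[0])) for p,uv in obs]
def proj(p,X):
    M=cv2.Rodrigues(np.array(p['rvec'],float))[0]; c=M@np.asarray(X,float)+np.array(p['tvec'],float).ravel()
    v=c[:2]/c[2]; v=v*(1+p['k1']*(v@v)); return np.array([v[0]*p['fx']+p['cx'],v[1]*p['fy']+p['cy']])
E
python3 - <<'E'
from h import *
s=readout.read_state(); print(s)
P={n:snap(n,n+'0') for n in ('scene','top','wrist')}
for n,p in P.items():
    print(n,{k:p[k] for k in p if k!='frame'}, 'cam',ray(p,(320,200)))
    for q in ['amber_grip','amber_eye','amber','stand','peg_tip','peg_seat','green_eye','dish','wash_bottle']:
        print(n,q,[(np.round(r['uv'],1).tolist(),round(float(r['conf']),2)) for r in nets.tip_of(q,p)][:3])
E
```

```text
{'clock': 0.0, 'joints': array([-1.05138388e+00,  3.85552905e-01,  6.62570516e-03, -4.98761782e-04,
       -1.19400727e+00, -2.58645321e-01]), 'joint_vel': array([-0.00165499,  0.00124786, -0.00069085,  0.00098506,  0.00058146,
       -0.0013765 ]), 'joint_efforts': array([ 5.45842631e-04, -3.92288196e+01,  1.88401741e+01,  4.18631718e+00,
       -4.61119358e-03, -2.59959904e-06]), 'position': array([ 161.03214996, -603.29108189,  230.22378169]), 'ee_rot': array([-1.29923157e-01,  9.91523462e-01,  1.07710256e-03, -1.91018808e-04]), 'contact_force': array([-2.98753957e-01, -9.69495700e-06,  7.30010850e-01]), 'wrist_torque': array([ 0.02491069, -0.00602283, -0.0287048 ]), 'gripper_width': 85.52568672181214}
scene {'fx': 495.5235021149106, 'fy': 495.5235021149106, 'cx': 316.95047353557845, 'cy': 196.46024626017416, 'k1': 0.004743292509899232, 'rvec': array([ 2.14862777,  1.05183463, -0.42874347]), 'tvec': array([-312.22504418, -294.48915129, 1962.03316997]), 'shot': 1} cam (array([1448.56995491, -749.19779515, 1172.23301778]), array([-0.54881047,  0.44465484, -0.7078765 ]))
scene amber_
[... 927 characters left out ...]
5.5, 242.7], 0.74)]
top peg_seat [([194.6, 234.7], 0.85)]
top green_eye [([317.6, 255.9], 0.64)]
top dish [([301.9, 179.3], 0.95)]
top wash_bottle [([434.5, 209.7], 0.81)]
wrist {'fx': 331.97176256690705, 'fy': 331.97176256690705, 'cx': 316.0739184908031, 'cy': 201.08978346246542, 'k1': -0.04755705249896946, 'rvec': array([-1.79432784, -2.33426142, -0.34719431]), 'tvec': array([624.4102141 , -36.65666595, 379.64660773]), 'shot': 3} cam (array([  88.63626496, -623.36320768,  372.72683997]), array([ 0.27317814,  0.08703922, -0.95801768]))
wrist amber_grip []
wrist amber_eye []
wrist amber []
wrist stand []
wrist peg_tip []
wrist peg_seat []
wrist green_eye []
wrist dish []
wrist wash_bottle []
```

View pics/scene0.png

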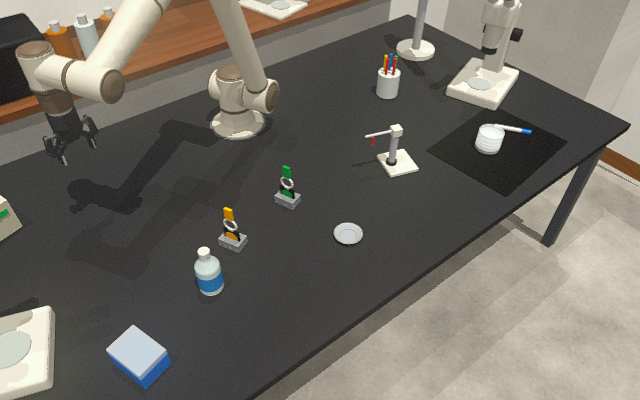

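View pics/top0.png

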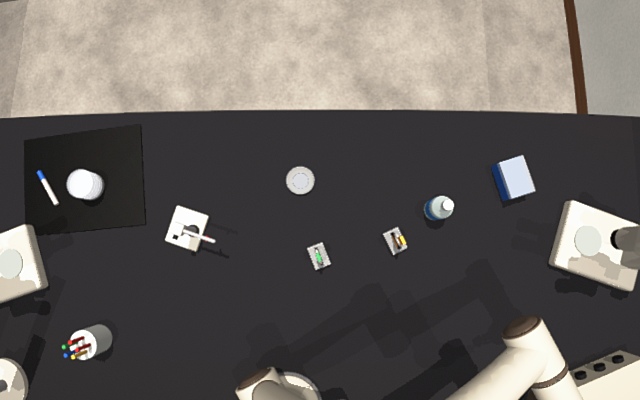

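Run:
```python
from h import *
S=pickle.load(open('pics/scene0.pkl','rb'));T=pickle.load(open('pics/top0.pkl','rb'))
for n,a,b in [('grip',(231.2,217.1),(401.4,239.3)),('eye',(231.1,224.6),(399.9,237.3)),('tip',(365.6,137.1),(215.5,242.7)),('seat',(384,133.8),(194.6,234.7)),('green',(290.2,182.2),(317.6,255.9)),('dish',(349,234.2),(301.9,179.3)),('bottle',(208.4,286),(434.5,209.7))]:
    X,e=tri([(S,a),(T,b)]);print(n,X.round(1),np.round(e,1))
for n,p in(('scene',S),('top',T)):
    f=p['frame']
    c=(150,150,280,290) if n=='scene' else (350,180,480,290)
    cv2.imwrite(f'pics/{n}_a.png',cv2.resize(f[c[1]:c[3],c[0]:c[2]],None,fx=5,fy=5,interpolation=cv2.INTER_CUBIC)[:600,:800])
    c=(320,90,450,200) if n=='scene' else (140,180,270,290)
    cv2.imwrite(f'pics/{n}_s.png',cv2.resize(f[c[1]:c[3],c[0]:c[2]],None,fx=5,fy=5,interpolation=cv2.INTER_CUBIC)[:600,:800])
```

```text
grip [ 528.6 -338.8  120.6] [4.4 4.4]
eye [ 533.3 -341.9   94.3] [1.4 1.4]
tip [516.8 192.7 152.4] [3. 3.]
seat [539.5 254.9 150.7] [3.6 3.6]
green [480.2 -95.3  83.9] [4.7 4.7]
dish [720.4 -45.4  13.3] [3.1 3.1]
bottle [ 621.1 -476.     2.8] [2.8 2.8]
```

View pics/scene_a.png

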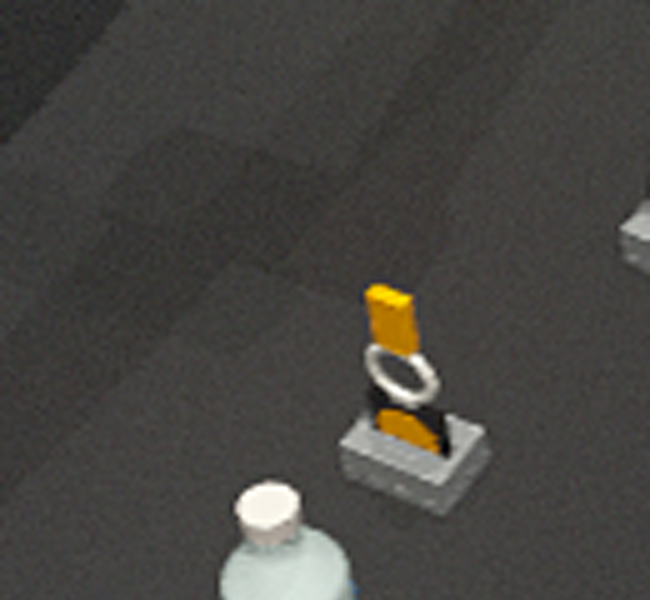

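View pics/top_a.png

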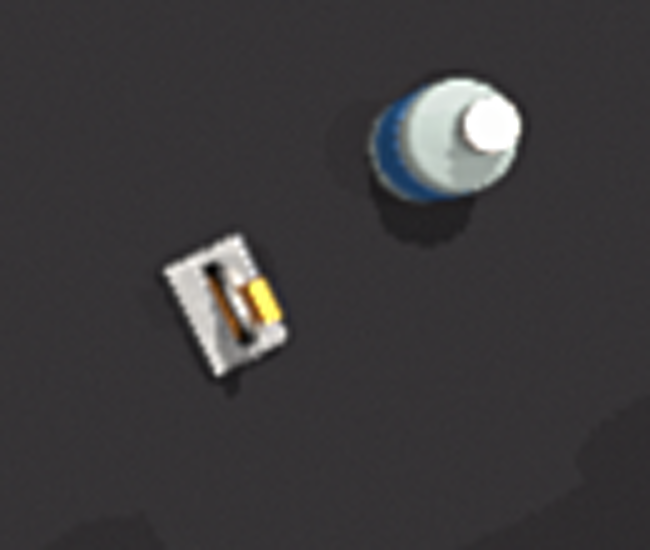

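View pics/scene_s.png

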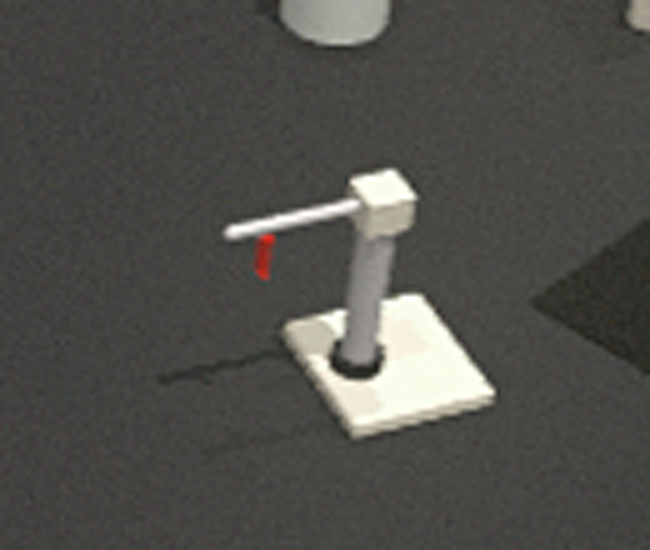

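View pics/top_s.png

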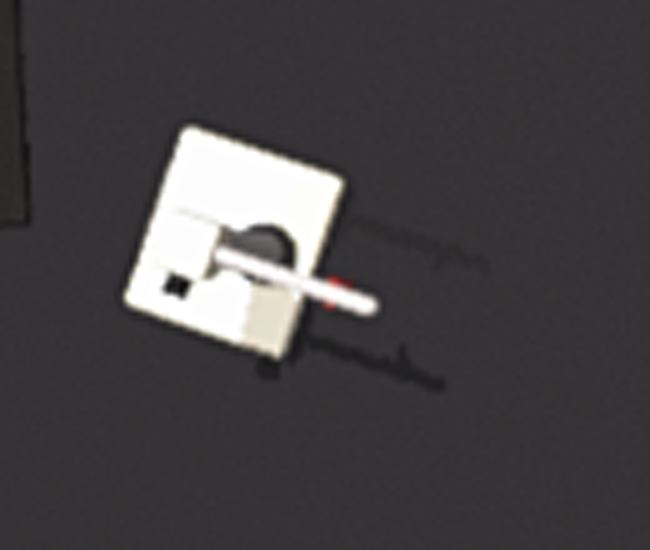

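The top view shows the amber block at about px (395,241) and the stand with its peg tip at about (215,241). The scene view confirms both, with the tab at (229,214) and the red flap hanging. Next I'll fit yaw and position with the known models.

```bash
cat > fit.py <<'E'
from h import *
from scipy.optimize import least_squares
S=pickle.load(open('pics/scene0.pkl','rb'));T=pickle.load(open('pics/top0.pkl','rb'))
def C(o,l): return [(o[0]+a/5-.4,o[1]+b/5-.4) for a,b in l]
def rect(a,b,z,ox=0): return [(ox+sx*a/2,sy*b/2,z) for sx,sy in((1,1),(1,-1),(-1,-1),(-1,1))]
def W(q,P): 
    c,s=np.cos(q[2]),np.sin(q[2]); P=np.array(P,float)
    return np.c_[q[0]+c*P[:,0]-s*P[:,1],q[1]+s*P[:,0]+c*P[:,1],P[:,2]]
def fit(q0,items):
    f=lambda q:np.concatenate([proj(p,W(q,[m])[0])-uv for p,m,uv in items])
    r=least_squares(f,q0,loss='soft_l1'); return r.x,f(r.x).reshape(-1,2).round(1)
def match(q0,p,ms,uvs): # assign nearest
    out=[]
    for uv in uvs:
        d=[np.linalg.norm(proj(p,W(q0,[m])[0])-uv) for m in ms]; out.append((p,ms[int(np.argmin(d))],np.array(uv)))
    return out
qa=np.array([533,-342,np.radians(-63)])
ta=C((350,180),[(165,270),(240,235),(287,335),(218,377)])
sa=C((150,150),[(342,443),(437,488),(488,433)])
it=match(qa,T,rect(50,72,30),ta)+match(qa,S,rect(50,72,30),sa)
# tab top corners z=153
it+=match(qa,T,rect(10,24,153),C((350,180),[(248,283),(267,278),(282,317),(263,324)]))
it+=match(qa,S,rect(10,24,153),C((150,150),[(366,288),(377,284),(413,297),(403,303)]))
q,e=fit(qa,it); print('amber',q[:2],np.degrees(q[2]));print(e.tolist())
qs=np.array([555,300,np.radians(-110)])
M=[(-80,60,16),(-80,-60,16),(30,60,16),(30,-60,16)]
it=match(qs,T,M,C((140,180),[(187,125),(345,182),(285,358),(125,300)]))
it+=match(qs,S,M,C((320,90),[(422,296),(495,392),(353,430),(284,325)]))
it+=[(T,(110,0,160),np.array(C((140,180),[(371,306)])[0])),(S,(110,0,160),np.array(C((320,90),[(233,234)])[0]))]
q,e=fit(qs,it); print('stand',q[:2],np.degrees(q[2]));print(e.tolist())
print('tip',W(q,[(115,0,160)]),'seat',W(q,[(48,0,160)]))
E
python3 fit.py
```

```text
amber [ 525.22824924 -340.84352284] -64.94820807212486
[[0.6, -0.6], [-0.0, -0.4], [0.6, 0.5], [-0.0, -1.0], [-0.7, 0.4], [0.4, -0.1], [-0.7, -0.5], [0.4, 0.2], [-0.3, -0.3], [-2.8, 1.1], [1.0, -0.3], [1.8, -0.8], [-0.4, -0.0], [-0.6, 0.2], [1.4, -1.0]]
stand [556.07928927 296.5399729 ] -108.68615235046661
[[0.3, -0.5], [0.1, -0.9], [-0.5, -0.4], [0.0, -0.2], [-0.6, -1.3], [0.0, -0.2], [0.2, -1.0], [-0.2, -1.0], [0.3, -0.2], [-0.6, -0.3]]
tip [[519.23512321 187.60188302 160.        ]] seat [[540.70085474 251.07016147 160.        ]]
```

```bash
cat >> h.py <<'E'
def info(nyaw,target=None):
    s=readout.read_state(); M=R.from_quat(s['ee_rot']).as_matrix()
    yw=np.degrees(np.arctan2(M[1,1],M[0,1])); d=(nyaw-yw+90)%180-90
    print('t',round(s['clock'],2),'pos',s['position'].round(1),'tooly yaw',round(yw,2),'turn deg',round(d,2),'rad',round(np.radians(d),4),'zax',M[:,2].round(4),'F',s['contact_force'].round(1),'w',round(s['gripper_width'],1),'j',s['joints'].round(2))
    if target is not None: print('shift',(np.array(target)-s['position']).round(1))
E
python3 -c "
from h import *
info(-65,(525.2,-340.8,240))"
```

```text
t 1.5 pos [ 161.2 -603.8  231.3] tooly yaw 104.94 turn deg 10.06 rad 0.1755 zax [-0.  0. -1.] F [-0.4  0.2 -0.2] w 85.4 j [-1.05  0.38  0.01  0.   -1.19 -0.26]
shift [364.  263.    8.7]
```

Request:
{"fn": "move_arm", "kwargs": {
  "steps": [
    [1,33,24,2,0,0,0.035],
    [1,66,48,4,0,0,0.07],
    [1,99,72,6,0,0,0.1],
    [1,132,96,8,0,0,0.14],
    [1,165,120,9,0,0,0.1755]
  ]
}}

```text
clock: 1.92
position: [327.4, -482.7, 240.8]
ee_rot: [-0.217, 0.976, -0.0, 0.0]
contact_force: [0.8, -0.3, 0.0]
gripper_width: 85.4
```

Request:
{"fn": "move_arm", "kwargs": {
  "steps": [
    [1,33,24,0,0,0,0],
    [1,66,48,0,0,0,0],
    [1,99,72,0,0,0,0],
    [1,132,96,0,0,0,0],
    [1,165,120,0,0,0,0]
  ]
}}

```text
clock: 2.33
position: [492.6, -362.4, 240.6]
ee_rot: [-0.217, 0.976, -0.0, 0.0]
contact_force: [0.4, -0.2, 0.4]
gripper_width: 85.7
```

Request:
{"fn": "move_arm", "kwargs": {
  "steps": [
    [1,17,11.5,0,0,0,0],
    [1,34,23,0,0,0,0],
    [1,34,23,0,0,0,0],
    [1,34,23,0,0,0,0]
  ]
}}

```text
clock: 2.67
position: [525.9, -340.1, 239.9]
ee_rot: [-0.217, 0.976, 0.0, -0.0]
contact_force: [-0.2, -0.7, 0.5]
gripper_width: 85.3
```

```bash
python3 -c "
from h import *
p=snap('wrist','w1'); info(-65,(525.2,-340.8,240))
q=(525.2,-340.8,np.radians(-65))
im=p['frame'].copy()
c,s=np.cos(q[2]),np.sin(q[2])
for a,b,z in ((50,72,30),(10,24,153)):
  P=[proj(p,(q[0]+c*x*a/2-s*y*b/2,q[1]+s*x*a/2+c*y*b/2,z)) for x,y in((1,1),(1,-1),(-1,-1),(-1,1))]
  print(np.round(P,1).tolist()); cv2.polylines(im,[np.int32(np.round(P))],True,(0,0,255),1)
cv2.imwrite('pics/w1o.png',im)
"
```

```text
t 2.72 pos [ 525.1 -340.7  240.1] tooly yaw 115.03 turn deg -0.03 rad -0.0006 zax [-6.e-04  1.e-04 -1.e+00] F [ 0.2 -0.4  0.5] w 85.5 j [-0.32  0.38  0.02  0.   -1.21 -0.82]
shift [ 0.1 -0.1 -0.1]
[[293.2, 204.3], [292.0, 138.9], [339.6, 138.9], [338.2, 204.3]]
[[308.9, 223.0], [308.7, 191.5], [322.7, 191.6], [322.4, 223.0]]
```

View pics/w1o.png

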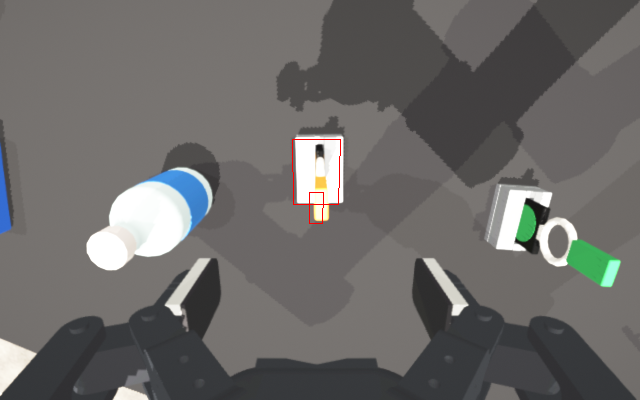

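View pics/w1.png

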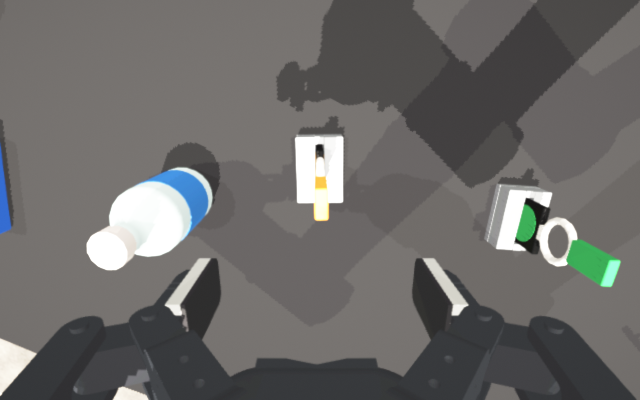

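```bash
python3 -c "
from h import *
p=pickle.load(open('pics/w1.pkl','rb')); f=p['frame']
cv2.imwrite('pics/w1z.png',cv2.resize(f[125:235,270:370],None,fx=5,fy=5,interpolation=cv2.INTER_CUBIC))
h=cv2.cvtColor(f,cv2.COLOR_BGR2HSV)
m=((h[...,0]>10)&(h[...,0]<32)&(h[...,1]>90)&(h[...,2]>100))
ys,xs=np.nonzero(m[150:230,280:360]);print(xs.min()+280,xs.max()+280,ys.min()+150,ys.max()+150)
for r in range(205,224,2): print(r,[i for i in range(300,345) if m[r,i]][:1],[i for i in range(300,345) if m[r,i]][-1:])
print(f[210,300:345].tolist())
"
```

```text
313 328 155 220
205 [313] [328]
207 [313] [328]
209 [313] [328]
211 [314] [328]
213 [314] [328]
215 [314] [328]
217 [314] [328]
219 [314] [328]
221 [] []
223 [] []
[[114, 117, 120], [115, 118, 121], [115, 118, 122], [114, 117, 121], [114, 117, 121], [115, 118, 121], [115, 118, 122], [114, 117, 121], [115, 118, 122], [114, 117, 121], [114, 117, 121], [115, 118, 121], [114, 118, 121], [117, 143, 183], [137, 246, 255], [187, 255, 255], [228, 255, 255], [236, 255, 255], [234, 255, 255], [233, 255, 255], [232, 255, 255], [231, 255, 255], [230, 255, 255], [228, 255, 255], [226, 255, 255], [223, 255, 255], [208, 255, 255], [159, 255, 255], [106, 205, 252], [101, 115, 137], [101, 102, 107], [100, 100, 104], [98, 98, 102], [96, 97, 102], [94, 96, 100], [95, 95, 100], [96, 97, 101], [96, 97, 101], [94, 95, 99], [94, 95, 99], [94, 94, 98], [94, 95, 99], [94, 94, 99], [94, 94, 99], [98, 99, 103]]
```

View pics/w1z.png

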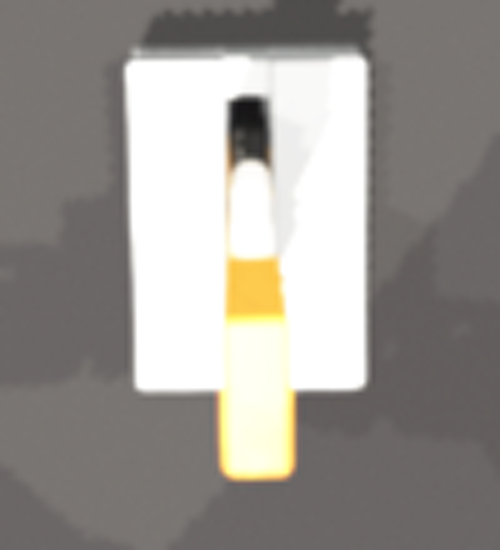

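The tab's top face is centred at px (321,205), against a predicted (316,207). That puts it about 3.7 mm to the side and 1.7 mm across, so I'll correct and descend.

Request:
{"fn": "move_arm", "kwargs": {
  "steps": [
    [1,-3,2.6,-20,0,0,0],
    [1,-3,2.6,-55,0,0,0],
    [1,-3,2.6,-90,0,0,0],
    [1,-3,2.6,-112,0,0,0],
    [1,-3,2.6,-120,0,0,0]
  ]
}}

```text
clock: 3.13
position: [518.7, -338.1, 116.3]
ee_rot: [-0.215, 0.977, 0.002, -0.003]
contact_force: [-0.3, 0.8, -0.0]
gripper_width: 85.2
```

```bash
python3 -c "
from h import *
p=snap('wrist','w2');info(-65)"
```

```text
t 3.18 pos [ 519.3 -338.2  116.7] tooly yaw 114.88 turn deg 0.12 rad 0.0021 zax [-0.0064  0.0028 -1.    ] F [-0.3  0.6 -2. ] w 85.4 j [-0.32  0.48 -0.15 -0.   -0.95 -0.82]
```

View pics/w2.png

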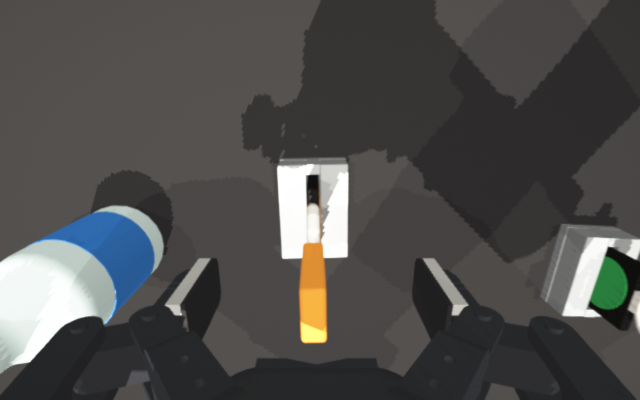

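Request:
{"fn": "move_arm", "kwargs": {
  "steps": [
    [1,0,0,0,0,0,0],
    [1,0,0,0,0,0,0]
  ]
}}

```text
clock: 3.35
position: [523.1, -339.3, 122.4]
ee_rot: [-0.216, 0.976, -0.001, 0.001]
contact_force: [0.9, -0.4, 1.0]
gripper_width: 85.5
```

```bash
python3 -c "
from h import *
p=snap('wrist','w3');info(-65)
f=p['frame'];print(proj(p,readout.read_state()['position']+[0,0,36]))
cv2.imwrite('pics/w3z.png',cv2.resize(f[150:350,160:480],None,fx=2.5,fy=2.5))"
```

```text
t 3.4 pos [ 523.3 -339.2  122.7] tooly yaw 114.99 turn deg 0.01 rad 0.0001 zax [ 0.0038 -0.0019 -1.    ] F [ 0.1 -0.6 -0.3] w 85.4 j [-0.32  0.47 -0.14  0.   -0.95 -0.82]
[316.27700048 312.25233905]
```

View pics/w3z.png

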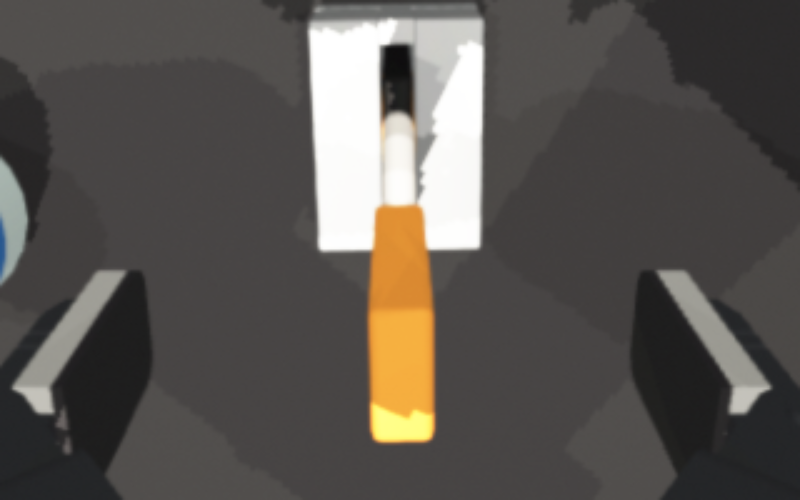

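```bash
python3 -c "
from h import *
p=pickle.load(open('pics/w3.pkl','rb')); im=cv2.resize(p['frame'],None,fx=2.5,fy=2.5)
q0=(523.3,-339.2);th=np.radians(-65);c,s=np.cos(th),np.sin(th)
for dx,dy,col in ((0,0,(0,0,255)),(-1.2,-4,(255,0,0))):
 for z in (153,109):
  P=[proj(p,(q0[0]+c*(x*5+dx)-s*(y*12+dy),q0[1]+s*(x*5+dx)+c*(y*12+dy),z))*2.5 for x,y in((1,1),(1,-1),(-1,-1),(-1,1))]
  print(np.round(P).tolist());cv2.polylines(im,[np.int32(P)],True,col,1)
cv2.imwrite('pics/w3o.png',im[375:875,400:1200])"
```

```text
[[760.0, 823.0], [758.0, 690.0], [824.0, 690.0], [822.0, 823.0]]
[[767.0, 686.0], [766.0, 580.0], [816.0, 580.0], [815.0, 686.0]]
[[767.0, 802.0], [765.0, 667.0], [832.0, 667.0], [830.0, 802.0]]
[[773.0, 669.0], [772.0, 561.0], [822.0, 561.0], [821.0, 669.0]]
```

View pics/w3o.png

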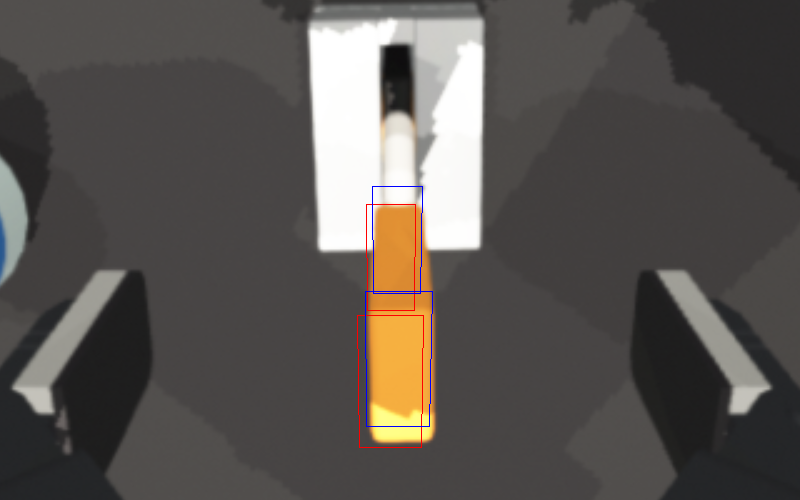

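The tab sits at px (320,300). That is within about 1.5 mm of the pad midline, and settling accounts for most of that. Closing now.

Request:
{"fn": "move_arm", "kwargs": {
  "steps": [
    [-1,0,0,0,0,0,0],
    [-1,0,0,0,0,0,0],
    [-1,0,0,0,0,0,0],
    [-1,0,0,0,0,0,0],
    [-1,0,0,0,0,0,0]
  ]
}}

```text
clock: 3.82
position: [522.3, -338.2, 120.6]
ee_rot: [-0.216, 0.976, -0.0, 0.0]
contact_force: [0.4, 0.3, 0.2]
gripper_width: 25.5
```

Request:
{"fn": "move_arm", "kwargs": {
  "steps": [
    [-1,0,0,0,0,0,0],
    [-1,0,0,0,0,0,0],
    [-1,0,0,0,0,0,0]
  ]
}}

```text
clock: 4.07
position: [522.4, -338.3, 120.5]
ee_rot: [-0.216, 0.976, -0.0, 0.0]
contact_force: [0.3, 0.1, 1.5]
gripper_width: 9.0
```

Request:
{"fn": "move_arm", "kwargs": {
  "steps": [
    [-1,0,0,8,0,0,0],
    [-1,0,0,22,0,0,0],
    [-1,0,0,42,0,0,0],
    [-1,0,0,65,0,0,0],
    [-1,0,0,90,0,0,0]
  ]
}}

```text
clock: 4.48
position: [521.4, -337.9, 210.6]
ee_rot: [-0.216, 0.976, 0.001, -0.001]
contact_force: [0.6, 0.1, -1.3]
gripper_width: 8.8
```

Request:
{"fn": "move_arm", "kwargs": {
  "steps": [
    [-1,0,2,25,0,0,0],
    [-1,0,12,50,0,0,0],
    [-1,0,30,70,0,0,0],
    [-1,0,55,80,0,0,0],
    [-1,0,85,80,0,0,0]
  ]
}}

```text
clock: 4.9
position: [523.0, -253.6, 293.7]
ee_rot: [-0.216, 0.976, -0.002, 0.002]
contact_force: [0.9, 0.3, -1.4]
gripper_width: 8.9
```

```bash
python3 -c "
from h import *
p=snap('wrist','w4');p=snap('scene','s4');info(71.3,(506.4,149.7,290))
f=p['frame'];cv2.imwrite('pics/s4z.png',cv2.resize(f[100:300,150:450],None,fx=2.6,fy=2.6))"
```

```text
t 5.0 pos [ 522.  -250.3  291.7] tooly yaw 115.2 turn deg -43.9 rad -0.7661 zax [ 0.0017  0.001  -1.    ] F [ 0.3 -0.4 -0.8] w 9.2 j [-0.17  0.27 -0.01 -0.   -1.29 -0.96]
shift [-15.6 400.   -1.7]
```

View pics/w4.png

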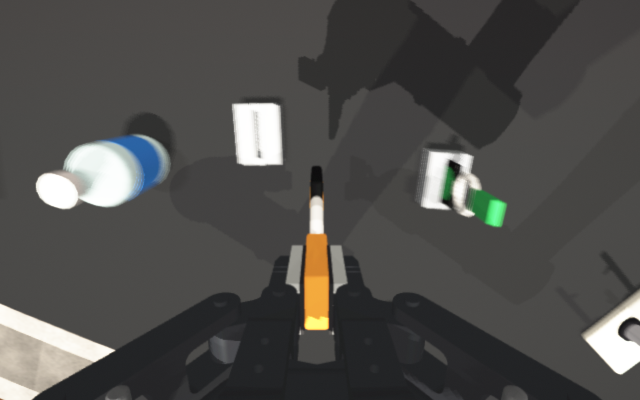

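View pics/s4z.png

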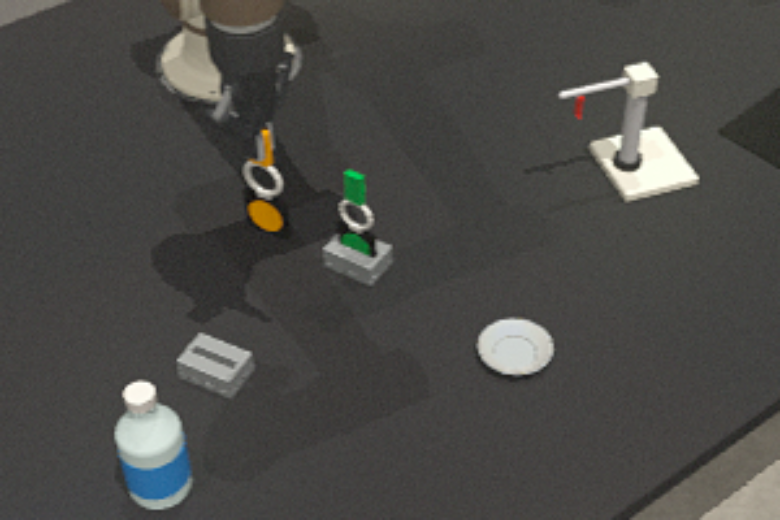

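The paddle is freed, and the empty slot shows at wrist px (258,133). I'll carry it over to the stand.

Request:
{"fn": "move_arm", "kwargs": {
  "steps": [
    [-1,2,20,0,0,0,-0.02],
    [-1,5,55,0,0,0,-0.08],
    [-1,10,93,0,0,0,-0.16],
    [-1,14,131,0,0,0,-0.24],
    [-1,14,169,0,0,0,-0.32]
  ]
}}

```text
clock: 5.42
position: [536.2, -83.1, 290.0]
ee_rot: [-0.056, 0.998, -0.0, -0.0]
contact_force: [1.0, 0.2, -0.6]
gripper_width: 9.1
```

Request:
{"fn": "move_arm", "kwargs": {
  "steps": [
    [-1,-4,38,0,0,0,-0.08],
    [-1,-10,76,0,0,0,-0.16],
    [-1,-16,114,0,0,0,-0.24],
    [-1,-22,150,0,0,0,-0.32],
    [-1,-27,180,0,0,0,-0.4]
  ]
}}

```text
clock: 5.83
position: [508.4, 97.5, 290.2]
ee_rot: [0.143, 0.99, -0.0, -0.0]
contact_force: [0.5, -0.2, -1.6]
gripper_width: 9.7
```

Request:
{"fn": "move_arm", "kwargs": {
  "steps": [
    [-1,-2,25,0,0,0,-0.044],
    [-1,-3,45,-10,0,0,-0.044],
    [-1,-3,54,-20,0,0,-0.044],
    [-1,-3,54,-25,0,0,-0.044],
    [-1,-3,54,-25,0,0,-0.044]
  ]
}}

```text
clock: 6.25
position: [505.3, 148.9, 263.3]
ee_rot: [0.163, 0.987, -0.001, -0.002]
contact_force: [-0.7, -0.6, -1.6]
gripper_width: 9.1
```

```bash
python3 -c "
from h import *
P={n:snap(n,n+'5') for n in ('scene','top','wrist')};info(71.3,(506.4,149.7,189.5))
f=P['scene']['frame'];cv2.imwrite('pics/s5z.png',cv2.resize(f[50:200,280:440],None,fx=4.9,fy=4,interpolation=cv2.INTER_CUBIC))
f=P['top']['frame'];cv2.imwrite('pics/t5z.png',cv2.resize(f[170:290,140:300],None,fx=5,fy=5,interpolation=cv2.INTER_CUBIC))
p=P['scene']
for n in ('amber_eye','peg_tip','peg_seat'):
  for k in ('scene','top','wrist'): print(n,k,[(np.round(r['uv'],1).tolist(),round(float(r['conf']),2)) for r in nets.tip_of(n,P[k])][:2])
"
```

```text
t 6.4 pos [506.5 148.6 265.6] tooly yaw 71.15 turn deg 0.15 rad 0.0027 zax [ 1.e-04 -5.e-04 -1.e+00] F [-0.5  0.2 -1. ] w 9.3 j [ 0.59  0.19 -0.17  0.   -1.2  -2.49]
shift [ -0.1   1.1 -76.1]
amber_eye scene [([354.3, 123.7], 0.6)]
amber_eye top [([225.3, 243.8], 0.53), ([319.6, 258.1], 0.33)]
amber_eye wrist [([317.6, 235.1], 0.85)]
peg_tip scene [([362.8, 136.1], 0.69)]
peg_tip top []
peg_tip wrist [([374.5, 195.6], 0.68)]
peg_seat scene [([381.5, 134.1], 0.7)]
peg_seat top [([195.3, 234.0], 0.69)]
peg_seat wrist [([457.4, 194.6], 0.86)]
```

View pics/s5z.png

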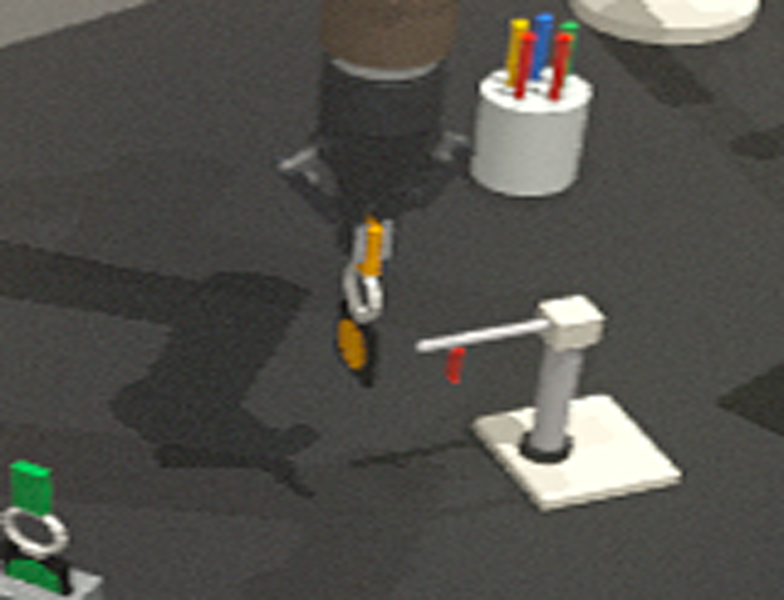

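View pics/t5z.png

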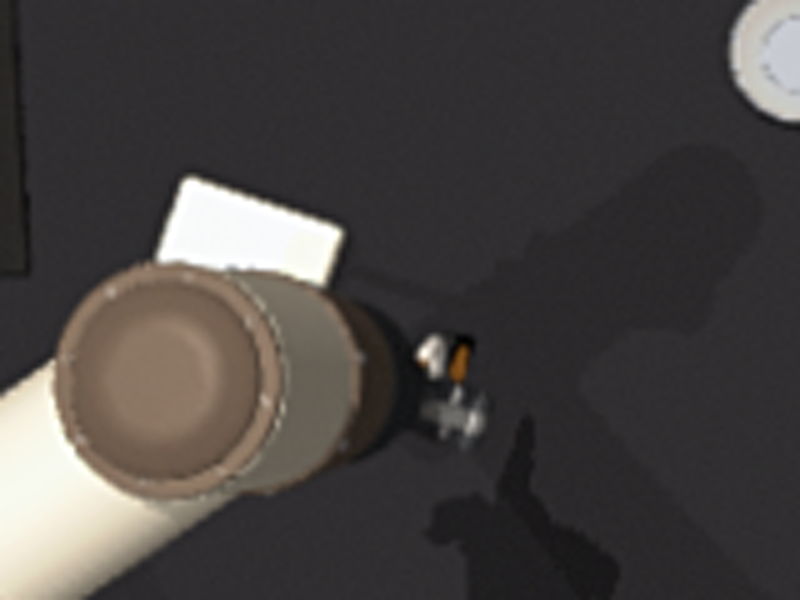

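View pics/wrist5.png

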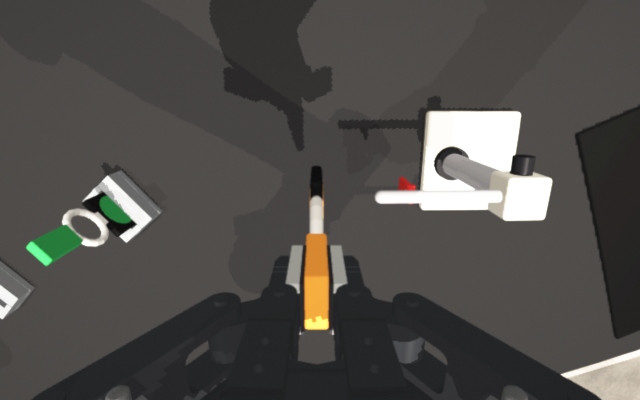

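```bash
cat > pegfit.py <<'E'
from h import *
import sys
p=pickle.load(open(f'pics/{sys.argv[1]}.pkl','rb')); f=p['frame']
M=cv2.Rodrigues(np.array(p['rvec'],float))[0]
g=f.min(axis=2).astype(int)
ctr=[]
r0,r1,c0,c1=map(int,sys.argv[2:6])
for c in range(c0,c1,4):
    col=g[r0:r1,c]; rr=np.arange(r0,r1); w=np.clip(col-140,0,None).astype(float)
    if w.sum()>0: ctr.append((c,(w*rr).sum()/w.sum()))
ctr=np.array(ctr); print(ctr[::4].round(1).tolist())
W=np.array([onz(p,uv,160) for uv in ctr]); 
d=np.polyfit(W[:,1],W[:,0],1); u=np.array([-d[0],-1]);u/=np.linalg.norm(u)
print('peg yaw',np.degrees(np.arctan2(u[1],u[0])),'point at y=190',np.polyval(d,190), 'model',519.235+(190-187.6)*.3206/.947)
row=g[int(ctr[0,1])]; print('tip cols',row[c0-25:c0+10].tolist())
E
python3 pegfit.py wrist5 188 207 385 424
python3 -c "
from h import *
p=pickle.load(open('pics/wrist5.pkl','rb')); im=p['frame'].copy()
x0=np.array([506.5,148.6,265.6]);th=np.radians(71.15);n=np.array([np.cos(th),np.sin(th),0]);y=np.array([-n[1],n[0],0])
# TCP z at grasp 120.5 -> tab centre 134: +13.5
for lo in (0,):
  for z in (13.5+22,13.5-22):
    P=[proj(p,x0+n*a*5+y*(b*12+lo)+[0,0,z]) for a,b in((1,1),(1,-1),(-1,-1),(-1,1))];print(np.round(P,1).tolist());cv2.polylines(im,[np.int32(np.round(P))],True,(0,0,255),1)
  t=np.linspace(0,6.28,40)
  for r in(17,24): cv2.polylines(im,[np.int32([proj(p,x0+[0,0,-33.5]+y*np.cos(a)*r+np.array([0,0,1])*np.sin(a)*r) for a in t])],True,(255,0,255),1)
for s in (115,17):
  print(proj(p,(556.08-.3206*s,296.54-.947*s,160)))
cv2.line(im,*[tuple(int(v) for v in proj(p,(556.08-.3206*s,296.54-.947*s,160))) for s in (115,17)],(0,255,0),1)
cv2.imwrite('pics/w5o.png',cv2.resize(im[140:350,240:560],None,fx=2.5,fy=2.5))"
```

```text
[[385.0, 197.3], [401.0, 197.1], [417.0, 196.9]]
peg yaw -108.97961586904405 point at y=190 517.1673396702672 model 520.0475026399156
tip cols [77, 77, 77, 77, 76, 76, 76, 77, 76, 76, 76, 77, 76, 80, 110, 175, 224, 240, 248, 252, 254, 255, 255, 255, 255, 255, 255, 255, 255, 255, 255, 255, 255, 255, 255]
[[333.0, 282.1], [332.0, 336.8], [306.0, 336.8], [305.4, 282.1]]
[[328.7, 235.1], [328.2, 278.7], [308.6, 278.6], [308.3, 235.1]]
[370.42697867 200.44877724]
[493.98374204 200.1942299 ]
```

View pics/w5o.png

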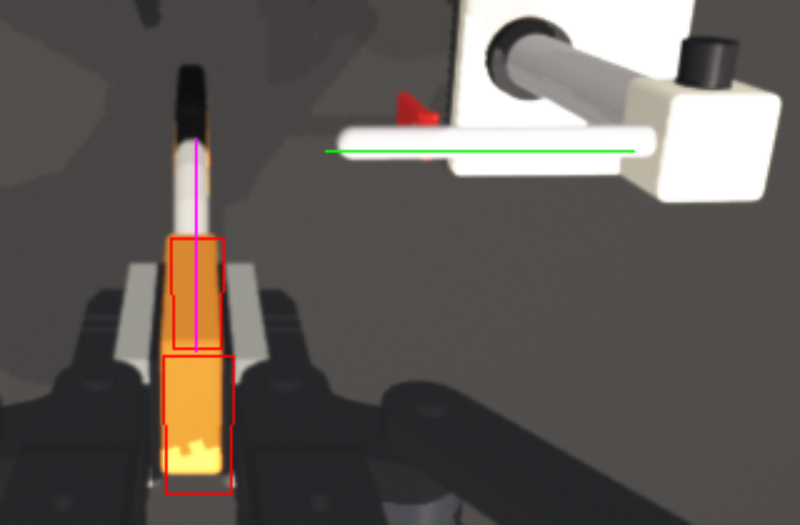

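Request:
{"fn": "move_arm", "kwargs": {
  "steps": [
    [-1,-3,0,-15,0,0,0],
    [-1,-3,0,-40,0,0,0],
    [-1,-3,0,-62,0,0,0],
    [-1,-3,0,-72,0,0,0],
    [-1,-3,0,-75,0,0,0]
  ]
}}

```text
clock: 7.27
position: [502.2, 149.2, 188.4]
ee_rot: [0.163, 0.987, -0.001, -0.002]
contact_force: [0.2, -0.1, -2.4]
gripper_width: 9.2
```

Request:
{"fn": "move_arm", "kwargs": {
  "steps": [
    [-1,0,0,0,0,0,0],
    [-1,0,0,0,0,0,0],
    [-1,0,0,0,0,0,0]
  ]
}}

```text
clock: 7.52
position: [504.1, 150.2, 191.8]
ee_rot: [0.163, 0.987, 0.001, 0.001]
contact_force: [0.1, -0.8, -0.7]
gripper_width: 9.4
```

```bash
python3 -c "
from h import *
P={n:snap(n,n+'6') for n in ('wrist','scene')};info(71.15,(538.4,253.2,190))
f=P['scene']['frame'];cv2.imwrite('pics/s6z.png',cv2.resize(f[80:190,310:440],None,fx=5,fy=5,interpolation=cv2.INTER_CUBIC))
p=P['wrist'];im=p['frame'].copy()
x0=readout.read_state()['position'];th=np.radians(71.15);n=np.array([np.cos(th),np.sin(th),0]);y=np.array([-n[1],n[0],0])
print(proj(p,x0+[0,0,-33.5]+24*y),proj(p,x0+[0,0,-33.5]-24*y),proj(p,x0+[0,0,-33.5]))
cv2.imwrite('pics/w6z.png',cv2.resize(im[120:340,260:560],None,fx=2.6,fy=2.6,interpolation=cv2.INTER_CUBIC))
"
```

```text
t 7.62 pos [503.8 150.1 191.5] tooly yaw 71.23 turn deg -0.08 rad -0.0015 zax [ 0.0022  0.0012 -1.    ] F [ 0.7  0.6 -1.8] w 9.0 j [ 0.6   0.25 -0.3   0.   -1.02 -2.5 ]
shift [ 34.6 103.1  -1.5]
[317.53278099 196.0617604 ] [317.3180655 273.5687662] [317.4222279 236.3087989]
```

View pics/s6z.png

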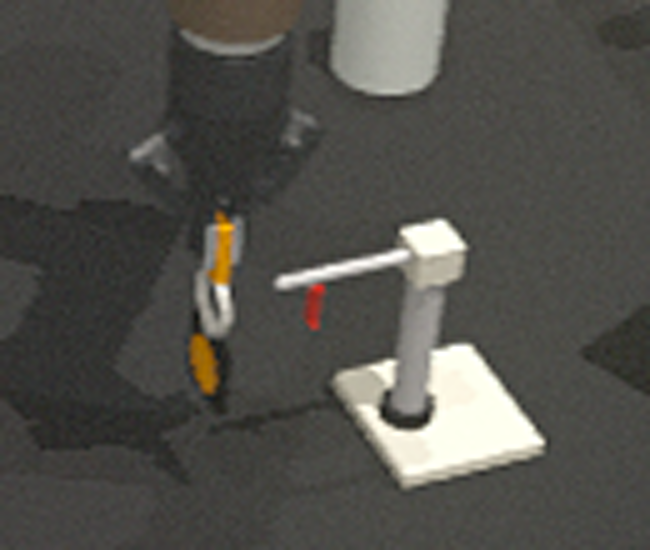

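View pics/w6z.png

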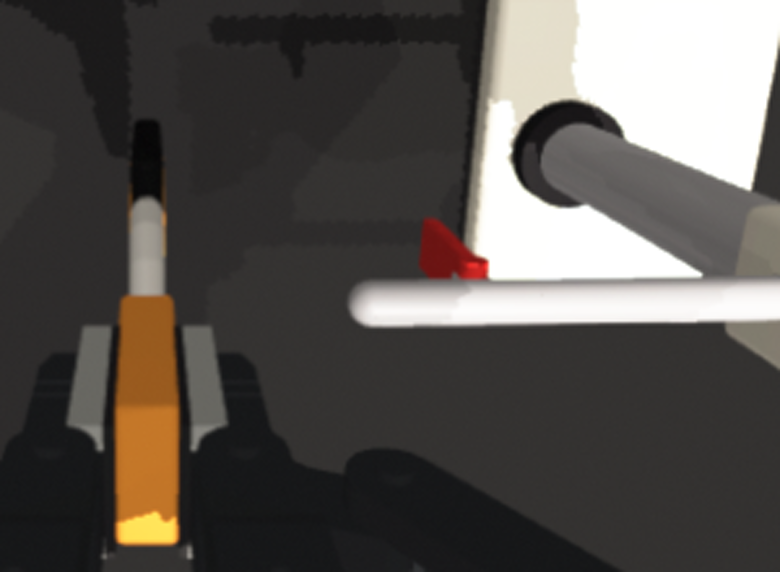

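The wrist view shows the peg axis at about row 236.5 and the eye centre at about 238 when taken to the same height, so they are about 1 mm apart. The flap is at px (433,218). I'll slide on, watching the force.

Request:
{"fn": "move_arm", "kwargs": {
  "steps": [
    [-1,1.6,8,0,0,0,0],
    [-1,5.5,19,0,0,0,0],
    [-1,9.5,31,0,0,0,0],
    [-1,13,41.5,0,0,0,0],
    [-1,15,47,0,0,0,0]
  ]
}}

```text
clock: 8.03
position: [519.0, 198.9, 190.2]
ee_rot: [0.162, 0.987, 0.0, 0.0]
contact_force: [0.7, -0.5, -1.3]
gripper_width: 9.1
```

```bash
python3 -c "
from h import *
P={n:snap(n,n+'7') for n in ('wrist','scene')};info(71.15,(538.4,253.2,190))
f=P['scene']['frame'];a=cv2.resize(f[80:190,340:440],None,fx=4,fy=4,interpolation=cv2.INTER_CUBIC)
b=cv2.resize(P['wrist']['frame'][140:360,250:450],None,fx=2,fy=2)
cv2.imwrite('pics/c7.png',np.hstack([a,b]))
"
```

```text
t 8.13 pos [518.6 198.2 189.9] tooly yaw 71.31 turn deg -0.16 rad -0.0028 zax [-2.e-04 -2.e-04 -1.e+00] F [-0.2 -0.8 -0.5] w 9.4 j [ 0.66  0.3  -0.23  0.   -1.04 -2.55]
shift [19.8 55.   0.1]
```

View pics/c7.png

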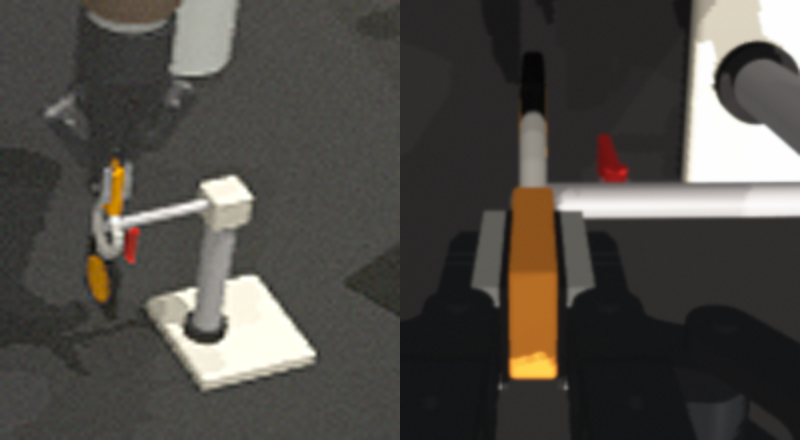

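The eye is around the tip, with no contact force. Continuing through the flap.

Request:
{"fn": "move_arm", "kwargs": {
  "steps": [
    [-1,2.5,8,0,0,0,0],
    [-1,5.5,17,0,0,0,0],
    [-1,8.8,26,0,0,0,0],
    [-1,11.8,35,0,0,0,0],
    [-1,14.5,43,0,0,0,0]
  ]
}}

```text
clock: 8.55
position: [533.1, 240.8, 190.3]
ee_rot: [0.163, 0.987, 0.0, 0.0]
contact_force: [1.0, -0.4, -1.2]
gripper_width: 9.0
```

Request:
{"fn": "move_arm", "kwargs": {
  "steps": [
    [-1,2.5,7,0,0,0,0],
    [-1,4.5,13,0,0,0,0],
    [-1,5.8,16.5,0,0,0,0],
    [-1,5.8,16.5,0,0,0,0],
    [-1,5.8,16.5,0,0,0,0]
  ]
}}

```text
clock: 8.97
position: [538.4, 256.3, 190.2]
ee_rot: [0.163, 0.987, -0.0, -0.0]
contact_force: [0.8, 0.6, -1.0]
gripper_width: 9.4
```

```bash
python3 -c "
from h import *
P={n:snap(n,n+'8') for n in ('wrist','scene')};info(71.15,(538.4,253.2,190))
f=P['scene']['frame'];a=cv2.resize(f[80:190,340:440],None,fx=4,fy=4,interpolation=cv2.INTER_CUBIC)
b=cv2.resize(P['wrist']['frame'][140:360,250:450],None,fx=2,fy=2)
cv2.imwrite('pics/c8.png',np.hstack([a,b]))
"
```

```text
t 9.07 pos [538.3 256.  190.3] tooly yaw 71.21 turn deg -0.06 rad -0.001 zax [-2.e-04 -1.e-04 -1.e+00] F [-0.6  0.4 -1.3] w 9.2 j [ 0.72  0.37 -0.13 -0.   -1.08 -2.61]
shift [ 0.1 -2.8 -0.3]
```

View pics/c8.png

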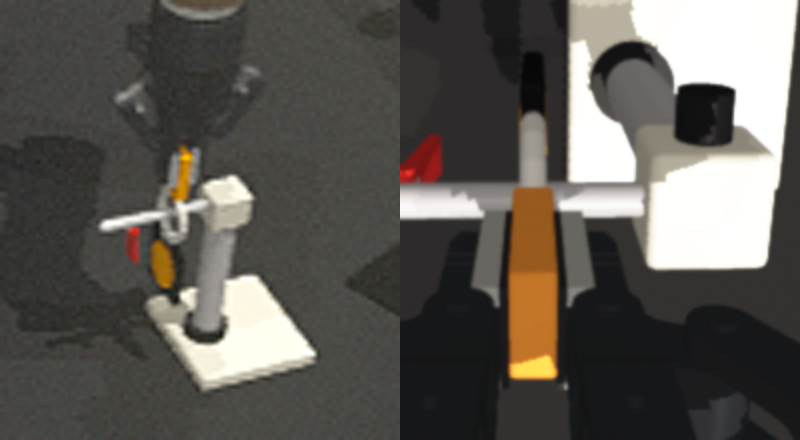

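View pics/wrist8.png

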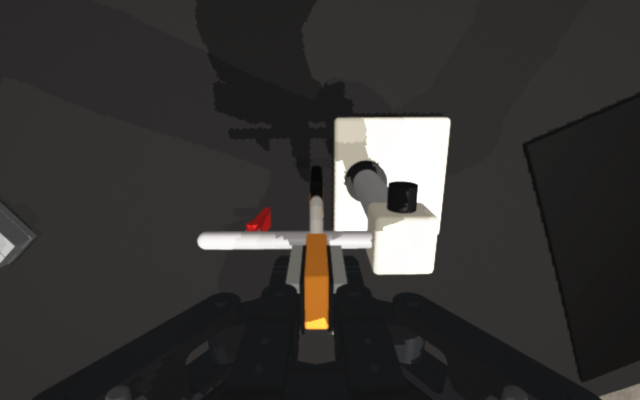

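The flap at wrist px (258,220) is hanging down again outside the eye, which is at col 316. I'll lower to rest the eye on the peg, then release partway.

Request:
{"fn": "move_arm", "kwargs": {
  "steps": [
    [-1,0,0,-3,0,0,0],
    [-1,0,0,-6,0,0,0],
    [-1,0,0,-8,0,0,0],
    [-1,0,0,-8,0,0,0],
    [-1,0,0,-8,0,0,0]
  ]
}}

```text
clock: 9.48
position: [538.4, 256.1, 182.1]
ee_rot: [0.163, 0.987, -0.0, -0.0]
contact_force: [0.7, -0.1, -0.7]
gripper_width: 9.0
```

Request:
{"fn": "move_arm", "kwargs": {
  "steps": [
    [-0.8,0,0,0,0,0,0],
    [-0.7,0,0,0,0,0,0],
    [-0.6,0,0,0,0,0,0],
    [-0.5,0,0,0,0,0,0],
    [-0.4,0,0,0,0,0,0]
  ]
}}

```text
clock: 9.9
position: [538.6, 256.3, 182.6]
ee_rot: [0.163, 0.987, 0.0, 0.0]
contact_force: [0.6, -0.4, -0.1]
gripper_width: 25.6
```

```bash
python3 -c "
from h import *
P={n:snap(n,n+'9') for n in ('wrist','scene')};info(71.15,(538.4,253.2,190))
f=P['scene']['frame'];a=cv2.resize(f[80:190,340:440],None,fx=4,fy=4,interpolation=cv2.INTER_CUBIC)
b=cv2.resize(P['wrist']['frame'][140:360,250:450],None,fx=2,fy=2)
cv2.imwrite('pics/c9.png',np.hstack([a,b]))
"
```

```text
t 10.0 pos [538.5 256.3 182.5] tooly yaw 71.23 turn deg -0.08 rad -0.0014 zax [ 3.e-04  2.e-04 -1.e+00] F [-0.4  0.2 -0.4] w 25.7 j [ 0.72  0.37 -0.14  0.   -1.06 -2.61]
shift [-0.1 -3.1  7.5]
```

View pics/c9.png

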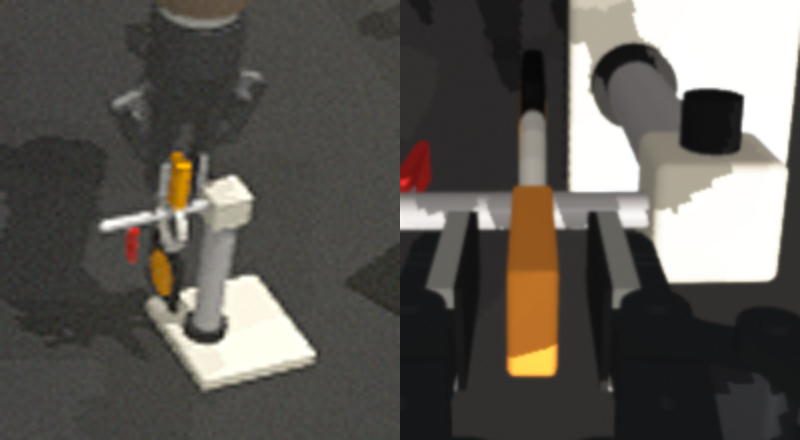

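Request:
{"fn": "move_arm", "kwargs": {
  "steps": [
    [-0.4,0,0,5,0,0,0],
    [-0.4,0,0,18,0,0,0],
    [-0.4,0,0,38,0,0,0],
    [-0.4,0,0,65,0,0,0],
    [-0.4,0,0,100,0,0,0]
  ]
}}

```text
clock: 10.42
position: [537.4, 255.6, 281.7]
ee_rot: [0.163, 0.987, -0.002, -0.002]
contact_force: [-0.1, 0.2, -0.6]
gripper_width: 25.8
```

Request:
{"fn": "move_arm", "kwargs": {
  "steps": [
    [-0.4,-15,-15,30,0,0,0],
    [-0.4,-50,-50,30,0,0,0],
    [-0.4,-85,-85,30,0,0,0],
    [-0.4,-105,-105,30,0,0,0],
    [-0.4,-110,-110,30,0,0,0]
  ]
}}

```text
clock: 10.83
position: [424.5, 142.7, 313.4]
ee_rot: [0.164, 0.987, 0.0, -0.0]
contact_force: [-0.1, 0.2, -0.1]
gripper_width: 25.7
```

Request:
{"fn": "move_arm", "kwargs": {
  "steps": [
    [-0.4,0,0,0,0,0,0],
    [-0.4,0,0,0,0,0,0],
    [-0.4,0,0,0,0,0,0],
    [-0.4,0,0,0,0,0,0],
    [-0.4,0,0,0,0,0,0]
  ]
}}

```text
clock: 11.25
position: [429.2, 147.1, 311.8]
ee_rot: [0.163, 0.987, -0.0, -0.0]
contact_force: [-0.5, 0.1, -0.4]
gripper_width: 25.7
```

```bash
python3 -c "
from h import *
A=snap('scene','sa');T=snap('top','ta');B=snap('scene','sb')
info(71.15)
f=A['frame'];a=cv2.resize(f[80:190,340:440],None,fx=4,fy=4,interpolation=cv2.INTER_CUBIC)
b=cv2.resize(T['frame'][190:300,150:250],None,fx=4,fy=4,interpolation=cv2.INTER_CUBIC)
cv2.imwrite('pics/ca.png',np.hstack([a,b]));cv2.imwrite('pics/saf.png',f)
print('diff',cv2.absdiff(A['frame'],B['frame'])[80:190,340:440].max())
for n in ('amber_eye','peg_seat','green_eye','dish','wash_bottle'):
  print(n,[(np.round(r['uv'],1).tolist(),round(float(r['conf']),2)) for r in nets.tip_of(n,A)][:2])
"
```

```text
t 11.4 pos [428.9 146.7 311.8] tooly yaw 71.24 turn deg -0.09 rad -0.0015 zax [-9.e-04 -8.e-04 -1.e+00] F [-0.   0.4  0. ] w 25.9 j [ 0.69  0.03 -0.24 -0.   -1.29 -2.59]
diff 29
amber_eye [([385.7, 136.9], 0.7)]
peg_seat [([379.3, 133.8], 0.77)]
green_eye [([288.1, 182.1], 0.8)]
dish [([347.0, 231.7], 0.96)]
wash_bottle [([210.6, 286.1], 0.67), ([380.1, 132.2], 0.26)]
```

View pics/ca.png

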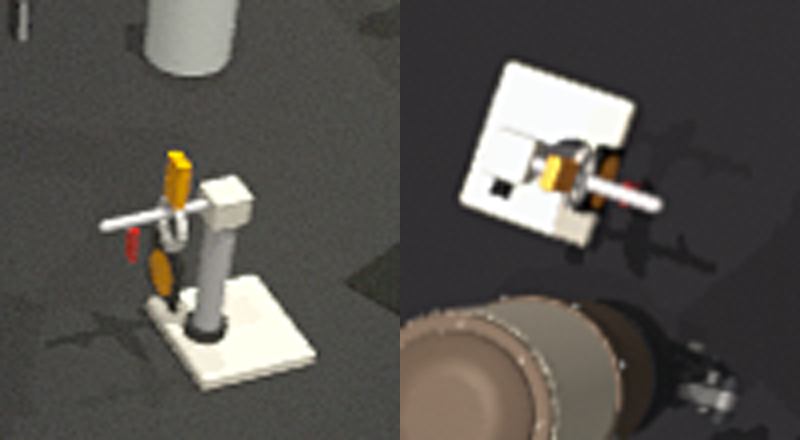

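View pics/saf.png

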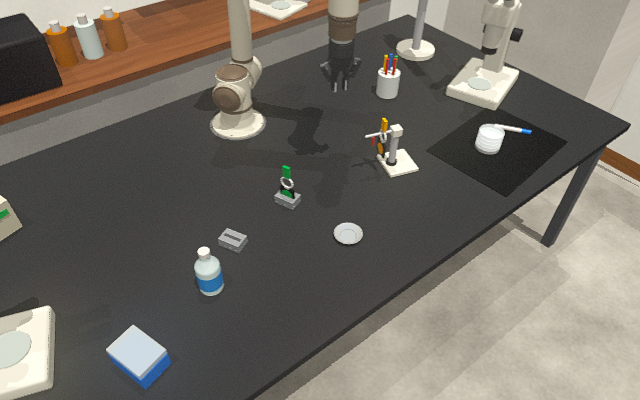

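The paddle hangs with its tab at scene px (384,125), and the flap is down outside it at (373,141). I'll wait a moment to check for swinging.

Request:
{"fn": "move_arm", "kwargs": {
  "steps": [
    [-0.4,0,0,0,0,0,0],
    [-0.4,0,0,0,0,0,0],
    [-0.4,0,0,0,0,0,0],
    [-0.4,0,0,0,0,0,0],
    [-0.4,0,0,0,0,0,0]
  ]
}}

```text
clock: 12.07
position: [428.5, 146.2, 312.4]
ee_rot: [0.163, 0.987, 0.0, 0.0]
contact_force: [0.2, 1.1, 0.8]
gripper_width: 25.4
```

Request:
{"fn": "move_arm", "kwargs": {
  "steps": [
    [-0.4,0,0,0,0,0,0],
    [-0.4,0,0,0,0,0,0],
    [-0.4,0,0,0,0,0,0],
    [-0.4,0,0,0,0,0,0],
    [-0.4,0,0,0,0,0,0]
  ]
}}

```text
clock: 12.48
position: [428.5, 146.3, 312.3]
ee_rot: [0.163, 0.987, 0.0, 0.0]
contact_force: [0.7, -0.1, -0.1]
gripper_width: 25.7
```

```bash
python3 -c "
from h import *
S=[pickle.load(open('pics/sa.pkl','rb'))['frame']]+[snap('scene',f'sc{i}')['frame'] for i in range(5)]
def cen(f):
  h=cv2.cvtColor(f[80:190,340:440],cv2.COLOR_BGR2HSV);m=(h[...,0]>12)&(h[...,0]<30)&(h[...,1]>130)
  a=m.copy();a[58:]=0;b=m.copy();b[:58]=0
  r=(h[...,0]<6)&(h[...,1]>150)
  return [np.round(np.mean(np.nonzero(k),axis=1),2).tolist() for k in(a,b,r)]
for f in S: print(cen(f))
a=pickle.load(open('pics/scene0.pkl','rb'))['frame'];d=cv2.absdiff(a,S[-1]).max(2)
for n,(y0,y1,x0,x1) in dict(green=(160,210,270,305),dish=(220,248,330,366),bottle=(245,297,192,226)).items(): print(n,d[y0:y1,x0:x1].mean(),d[y0:y1,x0:x1].max())
"
```

```text
[[44.37, 44.01], [67.55, 39.84], [60.31, 32.75]]
[[44.32, 44.02], [67.62, 39.93], [60.63, 32.79]]
[[44.38, 44.05], [67.52, 39.93], [60.35, 32.71]]
[[44.37, 44.01], [67.58, 39.82], [60.35, 32.71]]
[[44.37, 44.01], [67.48, 39.82], [60.35, 32.71]]
[[44.4, 44.05], [67.46, 39.82], [60.35, 32.71]]
green 6.192571428571428 27
dish 6.221230158730159 23
bottle 6.4400452488687785 19
```

Everything is still and nothing else has moved, so I'm handing in.

```bash
python3 -c "
from bench import workorder
print(workorder.job_done())"
```

```text
the job is handed in; nothing more can be done
None
```

The amber paddle is hanging by its eye on the peg, inside the red flap, and the job was handed in at about 12.7 s of the 38 s limit. I gripped it by the tab, lifted it straight out of its block, and slid it on from the free end. It lifted the flap and went about 39 mm past the hinge by my estimate. I then lowered it onto the peg, let go and backed the arm clear.

- **Flap and paddle:** the last pictures show the flap hanging straight down outside the eye. Over about 1.3 s the paddle and flap shifted by no more than 0.3 pixel, which is noise level.
- **Other objects:** the green paddle, the dish and the bottle match the first picture to within image noise. The contact force readings I checked stayed at 2.4 N or below.
- **What disagreed:** the scene and top cameras placed things about 3 to 4 mm away from where the wrist camera did. I followed the wrist camera for the grasp and the peg, and both worked. A final network reading put the eye about 6 pixels from the seat point in the scene picture. I judged the final position from the pictures and the commanded position instead.

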